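# Release a reagent trough from the shaker's hold-down bar

## Robot

A 6-joint arm with a two-finger parallel gripper is mounted at the origin on a cart in front of the work surface, level with it; the furniture and walls round the work are solid. World frame = base frame: x ahead of the robot, y to its left, z up, the work surface at z = 0. Lengths are in mm, angles in rad, forces in N, time in s.
With the tool pointing down it reaches from about 350 to 975 mm from the base axis. Payload 7.1 kg.
Tool frame: the origin (TCP) lies midway between the tips of the shut fingers; the grasp point (between the pads) lies behind it (grip_depth is the y of the grasp point in the tool frame, in mm); y points along the fingers, z is the direction in which the jaws open and shut, and the axes are right-handed (so a half turn about y gives the same grasp; the last joint's range is limited). The gripper opens to 88 mm and grips with 3 to 60 N. Pads are 20 mm wide; open, the fingers measure 115 mm over their backs; the gripper's body (75 mm by 178 mm) begins 61 mm behind the grasp point.
Start: joints at [1.168, 0.423, 1.63, -0, 1.089, -0.019], TCP at [233.997, 579.526, 222.675] pointing down, gripper open.
Joint ranges: [-3, 3], [-0.9, 2.11], [0.09, 2.58], [-1.31, 4.45], [0.11, 2.69], [-2.54, 2.54]. Speed limits (rad/s): [2.39, 2.39, 3.01, 3.14, 3.14, 3.14].

## Interface

Orientations are given as a 3x3 rotation matrix whose columns are the frame's x, y, z axes.
In Python, from workcell import * gives the robot as it stands.
- The arm moves only by the tool apply_moves, never from a script. Its arguments are lists of equal length, an entry for each row: "offset": the shift along the tool's x, y, z in m, a list of three; "twist": the turn about the tool's y in degrees; "claw": the opening, from 0 (shut) to 1 (fully open). A call has 1 to 8 rows; each row is the pose to reach, as a shift and turn from the pose commanded when the call began, along the tool's axes at that moment; what a row does not reach only later rows make up. A row lasts 1/12 s, in which the tool goes at most 41.7 mm and 7.16 degrees, less where a joint would pass 70% of its speed; a pose out of reach is approached as far as the arm can. A call with a gripper value outside its range is refused whole. The fingers move at their own pace and stop on an object; "grip_force" is the grip in N (left out, the last holds). Time passes only in rows, so rows that repeat a pose let the fingers close. It gives the time, the measured TCP pose, the force and the opening at its end, in the units of the state.
- state(): the state, without advancing time (a new reading comes with each control period).
- grab_frame(name): name is "scene" or "top"; returns a dict with "pixels" (384x512x3 uint8, red, green, blue), "intrinsics" (3x3 intrinsics, pixels), "xyz" and "attitude" of the camera in the world. Camera axes: x right, y up, looking along -z (the intrinsics and any distortion apply to the point x, -y, -z); pixel columns grow to the right and rows downward; lengths in mm; the calibration is good to about 2 mm. A picture is of the moment at which its call begins. There is no depth.
- close_job(): hands the job in, once; it reports no verdict.
Trained networks look in the newest picture that a camera, given by its name, has taken for a name from the list of things; names that differ only in an ending like _2 or _b are one class to them, and where a whole thing is asked for, a point or a joint stands for the part that bears it (a point fixed in the world has none). Each returns a list of dicts, best first, with "score" (0 to 1); they miss things now and then, are a little off and sometimes report something else, mostly with a low value. They report only what shows in the picture. A call takes as long as a camera call. They do not tell look-alikes from the thing itself.
- outline_of(query, camera): "pixels" (384x512 bool, what is visible of it).
- pinpoint(query, camera): "at" ([x, y, z] in mm, in world coordinates, good to about 4 mm: a listed point, or the origin of a listed thing).
The state is a dict: "t": time; "joint_pos": joint angles; "joint_velocities": joint speeds; "joint_efforts": joint torques, N m; "tcp_pos": TCP position; "ee_rot": TCP orientation; "ft_force": force on the tool from outside, world axes, zero at the start; "torque": the same for the moment, N m; "finger_gap": opening from 0.0 (shut) to 1.0 (fully open).
Only numpy, scipy, OpenCV 4.12 (cv2) and the standard library are available. Lean on these libraries where they do the work, as an engineer would, in place of code of your own. Each camera call takes 0.05 s, during which the arm holds its last target. There are 200 camera calls.

## Task

The cream reagent trough is held on the bench shaker by a yellow hinged bar, and a red-capped bottle stands in the way before the shaker's open front end. Set that bottle aside, upright on a free bit of bench, and swing the bar up and over past upright until it stays open by itself. Then slide the trough level out of its rails, never letting it touch the red-capped bottle, and set it upright and flat on the floor of the shallow blue tray; leave the bar open and everything else standing where it is.

Things in the scene. Friction and masses are not known exactly. Their poses are not given: they have to be found in the camera images.
- shaker: white bench shaker with a grey platform, fixed to the bench (place and yaw vary), 190 (x) x 160 (y) mm, platform top 45 mm above the bench. Origin: centre of its underside; own -x is the open front end (dark display and knob), +x the closed rear. The slide lane runs along its x through y = 0.
- lane (a point): centre of the lane on the platform top; axes as the shaker's. Aluminium rails 8 mm high, inner faces at y = +-30 mm, outer at +-38 mm, run from x = -88 to +77 mm; lips on them from x = +5 to +75 mm reach in to y = +-24 mm (underside 5 mm, top 8 mm above the platform) and cover the trough's foot flange, so the trough cannot be lifted until it has slid about 70 mm towards -x. A rear stop stands from x = +77 mm. The front end is open.
- hold_bar (a joint): hinge of the yellow hold-down bar, rad: 0 = down across the trough, 1.57 = upright, 1.9 = folded over against its stop (its handle then stands about 205 mm above the bench at the shaker's rear +y side, 85 mm from the lane's middle). Hinge friction is slight (0.006 N m, bar 150 g): it falls back when let go below about 1.5 and falls open to the stop beyond about 1.7.
- bar_hinge (a point): point on the bar's hinge axis, at x = +45, y = +52 mm from the shaker's origin, 91.5 mm above the bench. The axis is parallel to the shaker's x; the bar reaches from it 112 mm towards the shaker's -y side (16 mm wide, 8 mm thick), and opening lifts its free end up and over to the +y side. A pad under it dips 20 mm below the axis into the trough, just before the trough's rear end wall, and stops it from sliding while the bar is down.
- bar_grip (a point): middle of the bar's black handle, a round grip 14 mm thick and 44 mm long at the free end, parallel to the hinge axis, pointing to the shaker's +x from the bar; grip centre 32 mm along +x and 112 mm along -y from the hinge axis point when down (it moves with the bar). It can be pinched across from above and turns between the fingers.
- trough_mid (a point): cream open reagent trough, 60 g, middle of the trough 20 mm above its underside (40 mm tall). Own y is its long axis, along the shaker's x at the start. Upright walls: outer faces 42 mm apart across own x, 136 mm long in y; foot flange 56 x 150 mm, 3 mm thick. Grasp it across the 42 mm, over the walls; the ends are interchangeable.
- tray_in (a point): centre of the inner floor of the shallow blue tray (fixed, place and yaw vary, on the left or the right of the shaker). Inner floor 160 mm along its own x by 66 mm in y, 3 mm above the bench; rim 5 mm thick, its top 7.5 mm above the bench. The trough fits with its long axis along the tray's x, either way round.
- bottle_red_mid (a point): red-capped bottle standing before the shaker's front end, 44 mm in diameter, 98 mm tall; point at its centre, 49 mm up.
- vial_blue_mid (a point): bystander: blue-capped vial, 22 mm in diameter, 54 mm tall, close to the shaker's -y side; point half-way up.
- tip_box_mid (a point): bystander: blue box of white pipette tips, 86 (own x) x 122 (own y) x 65 mm, on the side of the shaker where the tray is not; point half-way up.
- jar_mid (a point): bystander: blue-capped jar, 53 mm in diameter, 86 mm tall; point half-way up.
- bottle_green_mid (a point): bystander: green-capped bottle, 46 mm in diameter, 92 mm tall; point half-way up.
- trough: the same trough; origin at the centre of its underside.
- bottle_red: the same red-capped bottle; origin at the centre of its underside.
Not all that is in view belongs to the job. Leave any orange look-alike of the bottle_red alone.

How it is judged (in metres and radians):
On the way, in this order (a step that is already met when the one before it is completed fails the run):
1. the hold-down bar is folded open past upright (value of joint hold_bar above 1.55 rad), for 0.2 s.
2. with the bar open, the trough has slid level along its rails, nearly or fully clear of the lips (x of trough_mid in the frame of lane below -0.06 m and z of trough_mid in the frame of lane between 0.01 and 0.034 m and value of joint hold_bar above 1.55 rad), for 0.05 s.
At the end, for the whole second after the job is handed in: The bar stays open (beyond 1.55 rad); the trough stands upright, at rest and flat on the floor of the blue tray (within 9 mm of its centre along each tray axis and not raised by more than 2.5 mm); the red-capped bottle stands upright on the bench, at rest (value of joint hold_bar above 1.55 rad and x of trough_mid in the frame of tray_in between -0.009 and 0.009 m and y of trough_mid in the frame of tray_in between -0.009 and 0.009 m and z of trough_mid in the frame of tray_in below 0.0225 m and angle between trough_mid's own z axis and vertical below 0.05 rad and linear speed of each of trough, bottle_red below 0.02 m/s and angle between bottle_red_mid's own z axis and vertical below 0.1 rad and height (world z) of bottle_red_mid between 0.044 and 0.054 m); the robot touches nothing.
It fails at once if the red-capped bottle is tipped (angle between bottle_red_mid's own z axis and vertical above 0.7 rad).
It fails at once if the trough is tipped (angle between trough_mid's own z axis and vertical above 0.7 rad).
It fails at once if the trough bumps the red-capped bottle (contact force between trough and bottle_red above 1 N).
It fails at once if the vial, tip box, jar or green-capped bottle is knocked over or shifted by more than 25 mm (distance of any of vial_blue_mid, tip_box_mid, jar_mid, bottle_green_mid from where it was at the start of the episode above 0.025 m or angle between any of vial_blue_mid, tip_box_mid, jar_mid, bottle_green_mid's own z axis and vertical above 0.5 rad).
It also fails if it takes over 67 s, if anything falls off the work surface, if the arm or the gripper's body presses on something with over 40 N, if the wrist force passes 120 N, or if a joint passes its speed limit or range.

## Working session

There is one attempt and no reset: what is moved stays moved. The work goes in short steps, Python scripts to look and compute and a tool call to move; the robot and the scene stay as the last step left them, time stands still between calls to the robot, and variables do not carry over. Pictures are saved under pics/ and viewed, about 8 in all and at most 12, crops included, and the job is handed in when it is done.

Besides the shell and the picture viewer there is one more tool, called by a JSON object that holds its "fn" and its "kwargs", one argument or row to a line. apply_moves: Moves the arm, as the interface text tells. Its arguments: {"type":"object","properties":{"offset":{"type":"array"},"twist":{"type":"array"},"claw":{"type":"array"},"grip_force":{"type":"number"}},"required":["offset","twist","claw"]}

```bash
mkdir -p pics; cat > h.py <<'E'
from workcell import *
import numpy as np, cv2
def save(cam,name,crop=None,scale=1):
    f=grab_frame(cam); im=f["pixels"][:,:,::-1]
    if crop: a,b,c,d=crop; im=im[b:d,a:c]
    cv2.imwrite(f"pics/{name}.png",cv2.resize(im,None,fx=scale,fy=scale,interpolation=cv2.INTER_CUBIC)); return f
def proj(f,p):
    R=np.array(f["attitude"]); c=R.T@(np.array(p)-np.array(f["xyz"])); q=np.array(f["intrinsics"])@[c[0],-c[1],-c[2]]; return q[:2]/q[2]
def ray(f,u,z):
    d=np.linalg.inv(np.array(f["intrinsics"]))@[u[0],u[1],1]; d=np.array(f["attitude"])@[d[0],-d[1],-d[2]]
    o=np.array(f["xyz"]); return o+d*(z-o[2])/d[2]
E
python3 - <<'E'
from h import *
fs={c:save(c,c+"0") for c in("scene","top")}
a=[cv2.imread(f"pics/{c}0.png") for c in fs]
cv2.imwrite("pics/both.png",np.hstack([cv2.resize(x,(400,300)) for x in a]))
for n in "shaker lane bar_hinge bar_grip trough_mid tray_in bottle_red_mid vial_blue_mid tip_box_mid jar_mid bottle_green_mid".split():
  for c in fs:
    print(n,c,[(np.round(r["at"]).tolist(),round(r["score"],2),np.round(proj(fs[c],r["at"])).tolist()) for r in pinpoint(n,c)[:3]])
s=state();print(s["t"],s["tcp_pos"],np.round(s["ee_rot"],3).tolist(),s["finger_gap"])
import workcell; print([ (k,getattr(workcell,k)) for k in dir(workcell) if 'grip' in k])
E
```

```text
shaker scene [([586.0, 53.0, 0.0], 0.74, [257.0, 204.0])]
shaker top [([589.0, 52.0, -2.0], 0.94, [242.0, 175.0]), ([656.0, -18.0, 97.0], 0.74, [268.0, 140.0])]
lane scene [([586.0, 52.0, 44.0], 0.58, [257.0, 192.0])]
lane top [([584.0, 50.0, 45.0], 0.59, [242.0, 174.0])]
bar_hinge scene [([636.0, 102.0, 89.0], 0.73, [262.0, 163.0]), ([653.0, -15.0, 92.0], 0.68, [293.0, 182.0]), ([591.0, 52.0, 65.0], 0.65, [258.0, 185.0])]
bar_hinge top [([632.0, 98.0, 88.0], 0.68, [221.0, 151.0])]
bar_grip scene [([652.0, -18.0, 90.0], 0.6, [294.0, 183.0])]
bar_grip top [([652.0, -20.0, 99.0], 0.63, [269.0, 141.0])]
trough_mid scene [([589.0, 49.0, 66.0], 0.88, [259.0, 186.0])]
trough_mid top [([590.0, 57.0, 67.0], 0.65, [238.0, 170.0])]
tray_in scene [([506.0, -309.0, 4.0], 0.7, [323.0, 316.0])]
tray_in top [([504.0, -308.0, 1.0], 0.68, [380.0, 206.0])]
bottle_red_mid scene [([361.0, 49.0, 51.0], 0.96, [179.0, 224.0]), ([580.0, 207.0, 52.0], 0.61, [226.0, 163.0]), ([452.0, 66.0, 48.0], 0.58, [210.0, 207.0])]
bottle_red_mid top [([583.0, 207.0, 53.0], 0.79, [179.0, 174.0]), ([455.0, 65.0, 47.0], 0.57, [235.0, 225.0])]
vial_blue_mid scene [([553.0, -53.0, 29.0], 0.61, [269.0, 224.0]), ([638.0, 102.0, 88.0], 0.26, [263.0, 164.0])]
vial_blue_mid top [([502.0, -307.0, 6.0], 0.65, [381.0, 207.0]), ([556.0, -60.0, 29.0], 0.49, [285.0, 185.0])]
tip_box_mid scene [([496.0, 304.0, 29.0], 0.74, [187.0, 163.0])]
tip_box_mid top [([491.0, 306.0, 32.0], 0.82, [142.0, 212.0])]
jar_mid scene [([412.0, 174.0, 41.0], 0.76, [178.0, 192.0])]
jar_mid top [([408.0, 179.0, 42.0], 0.95, [190.0, 244.0]), ([591.0, 52.0, 69.0], 0.68, [240.0, 169.0]), ([446.0, 70.0, -3.0], 0.22, [235.0, 229.0])]
bottle_green_mid scene []
bottle_green_mid top [([754.0, -278.0, 48.0], 0.85, [368.0, 108.0])]
1.2 [234.00449917 579.50695175 222.68241114] [[0.927, 0.0, 0.374], [-0.374, -0.0, 0.927], [0.0, -1.0, -0.0]] 1.0040277589326319
[('grip_depth', -18.700000000000003)]
```

View pics/scene0.png

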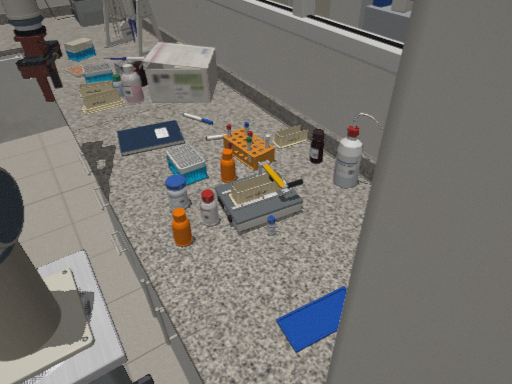

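View pics/top0.png

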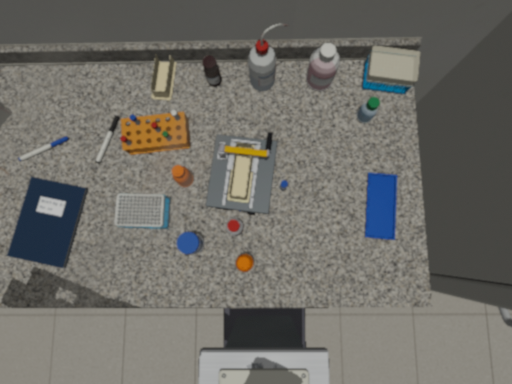

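Bottle candidates: the red cap at top-camera (235,225) and scene (210,207); orange look-alikes at top (180,174) and (244,263), scene (227,165) and (181,228). I'm choosing the red cap directly in front of the shaker. Next I check it in a crop and measure the yaws.

```bash
python3 - <<'E'
from h import *
f=save("top","crop",(150,110,310,290),4)
g=save("scene","sc",(150,130,320,260),1)
def rect(q,z,f,cam):
    m=outline_of(q,cam)
    if not m: print(q,'none');return
    m=m[0]["pixels"].astype(np.uint8); c=max(cv2.findContours(m,0,cv2.CHAIN_APPROX_NONE)[0],key=cv2.contourArea)[:,0]
    P=np.array([ray(f,u,z)[:2] for u in c],np.float32); r=cv2.minAreaRect(P); print(q,cam,r,np.round(cv2.boxPoints(r)).tolist())
for c,F in(("top",f),("scene",g)):
    rect("tray_in",7.5,F,c); rect("trough",85,F,c); rect("shaker",45,F,c)
print(np.round(f["xyz"]),np.round(f["attitude"],3).tolist())
for n in("trough_mid","bar_grip","bar_hinge","bottle_red_mid"):
  for p in pinpoint(n,"top")[:2]+pinpoint(n,"scene")[:2]: print(n,np.round(p["at"],1),round(p["score"],2))
E
```

```text
tray_in top ((505.95098876953125, -306.0997314453125), (76.91270446777344, 170.1121368408203), 83.98237609863281) [[417.0, -335.0], [587.0, -353.0], [595.0, -277.0], [425.0, -259.0]]
trough top ((567.2098999023438, 51.03205871582031), (54.8082275390625, 117.22359466552734), 82.47866821289062) [[506.0, 32.0], [622.0, 16.0], [629.0, 71.0], [513.0, 86.0]]
shaker top ((593.8178100585938, 50.72548294067383), (160.16131591796875, 217.05105590820312), 82.5156478881836) [[476.0, -15.0], [691.0, -43.0], [712.0, 116.0], [497.0, 144.0]]
tray_in scene ((500.93988037109375, -309.575927734375), (80.3962173461914, 172.9150848388672), 84.37589263916016) [[411.0, -341.0], [583.0, -358.0], [591.0, -278.0], [419.0, -261.0]]
trough scene ((556.1067504882812, 30.174835205078125), (85.833251953125, 127.63760375976562), 79.57475280761719) [[486.0, -0.0], [611.0, -24.0], [627.0, 61.0], [501.0, 84.0]]
shaker scene ((586.563232421875, 37.38372039794922), (256.7872314453125, 219.87118530273438), 8.899413108825684) [[443.0, 126.0], [477.0, -91.0], [730.0, -51.0], [696.0, 166.0]]
[394.  -6. 955.] [[-0.006, 0.987, -0.164], [-1.0, -0.009, -0.022], [-0.023, 0.163, 0.986]]
trough_mid [589.8  51.9  68.1] 0.97
trough_mid [448.   68.7  -3.2] 0.66
bar_grip [654.8 -18.4  94.6] 0.76
bar_grip [590.2  51.5  69.5] 0.67
bar_grip [655.5 -16.   89.7] 0.89
bar_hinge [636.4  97.3  89.7] 0.78
bar_hinge [635.7 101.   91.3] 0.88
bottle_red_mid [364.2  45.4  52.9] 0.65
bottle_red_mid [ 753.7 -276.9   47.7] 0.64
bottle_red_mid [360.1  46.6  53.5] 0.84
bottle_red_mid [451.2  65.5  50.3] 0.75
```

View pics/crop.png

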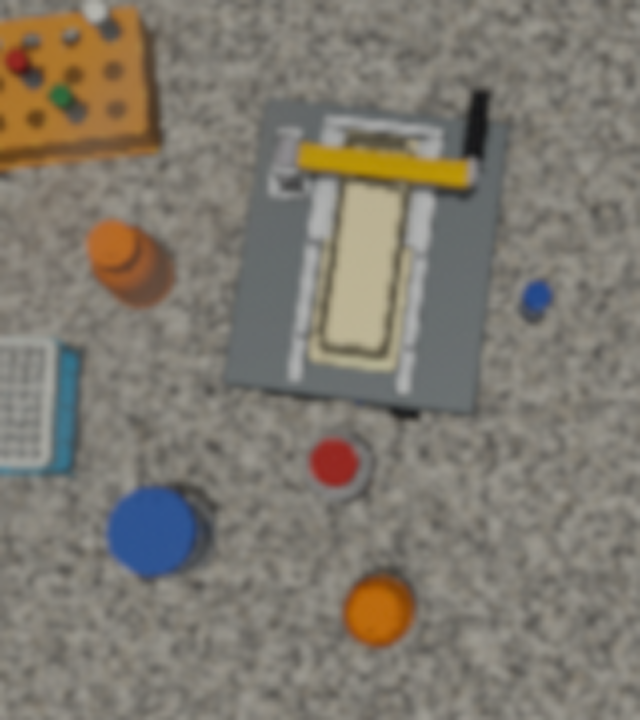

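The crop confirms the red-capped bottle at crop (335,465), in front of the display. The orange look-alike is at (378,610) and the bar handle at (478,125). Shaker yaw is about -7.5° and tray yaw about -6°. Starting to move.

{"fn": "apply_moves", "kwargs": {
  "offset": [
    [0.394,0.06,-0.3945],
    [0.394,0.06,-0.3945],
    [0.394,0.06,-0.3945],
    [0.394,0.06,-0.3945],
    [0.394,0.06,-0.3945],
    [0.394,0.06,-0.3945],
    [0.394,0.06,-0.3945],
    [0.394,0.06,-0.3945]
  ],
  "twist": [-14.5,-14.5,-14.5,-14.5,-14.5,-14.5,-14.5,-14.5],
  "claw": [1,1,1,1,1,1,1,1],
  "grip_force": 15
}}

```text
t: 2.67
tcp_pos: [363.8, 272.7, 187.1]
ee_rot: [[0.992, 0.001, 0.13], [-0.13, 0.0, 0.992], [0.001, -1.0, 0.001]]
ft_force: [1.4, 0.6, -0.1]
finger_gap: 1.001
```

{"fn": "apply_moves", "kwargs": {
  "offset": [
    [0.1144,0.047,-0.1934],
    [0.1144,0.047,-0.1934],
    [0.1144,0.047,-0.1934],
    [0.1144,0.047,-0.1934],
    [0.1144,0.047,-0.1934],
    [0.1144,0.047,-0.1934],
    [0.1144,0.047,-0.1934],
    [0.1144,0.047,-0.1934]
  ],
  "twist": [0,0,0,0,0,0,0,0],
  "claw": [1,1,1,1,1,1,1,1]
}}

```text
t: 3.33
tcp_pos: [451.7, 66.8, 139.8]
ee_rot: [[0.991, -0.001, 0.133], [-0.133, 0.0, 0.991], [-0.001, -1.0, 0.0]]
ft_force: [0.2, 0.4, 0.9]
finger_gap: 1.001
```

```bash
python3 - <<'E'
from h import *
g=save("scene","s2",(130,120,330,270),4)
print(state()["tcp_pos"],proj(g,state()["tcp_pos"]))
E
```

```text
[451.44286585  67.67966554 140.02354038] [205.43346413 177.83345718]
```

View pics/s2.png

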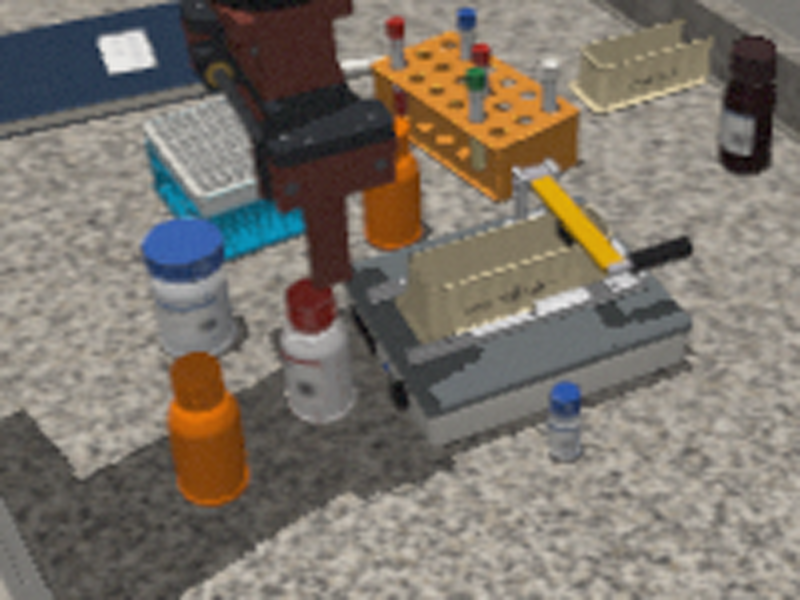

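The gripper is above the red-capped bottle (cap at crop (310,300)) with the fingers clear of the jar. Descend and grip.

{"fn": "apply_moves", "kwargs": {
  "offset": [
    [0,0.035,0],
    [0,0.07,0],
    [0,0.1,0],
    [0,0.112,0],
    [0,0.112,0],
    [0,0.112,0],
    [0,0.112,0],
    [0,0.112,0]
  ],
  "twist": [0,0,0,0,0,0,0,0],
  "claw": [1,1,1,1,0.3,0.3,0.3,0.3]
}}

```text
t: 4.05
tcp_pos: [452.5, 68.4, 29.3]
ee_rot: [[0.992, 0.003, 0.129], [-0.129, 0.0, 0.992], [0.002, -1.0, 0.001]]
ft_force: [-0.1, -0.3, 0.5]
finger_gap: 0.734
```

{"fn": "apply_moves", "kwargs": {
  "offset": [
    [0,0,0],
    [0,0,0],
    [0,0,0],
    [0,-0.01,0]
  ],
  "twist": [0,0,0,0],
  "claw": [0.3,0.3,0.3,0.3]
}}

```text
t: 4.38
tcp_pos: [450.7, 67.6, 37.6]
ee_rot: [[0.991, -0.002, 0.131], [-0.131, -0.0, 0.991], [-0.002, -1.0, -0.0]]
ft_force: [0.0, -0.1, -0.4]
finger_gap: 0.478
```

{"fn": "apply_moves", "kwargs": {
  "offset": [
    [0,-0.035,0],
    [0.002,-0.05,-0.025],
    [0.003,-0.05,-0.06],
    [0.004,-0.05,-0.1],
    [0.004,-0.05,-0.14],
    [0.004,-0.05,-0.17],
    [0.004,-0.05,-0.189],
    [0.004,-0.04,-0.189]
  ],
  "twist": [0,0,0,0,0,0,0,0],
  "claw": [0.3,0.3,0.3,0.3,0.3,0.3,0.3,0.3]
}}

```text
t: 5.05
tcp_pos: [432.0, -123.5, 79.8]
ee_rot: [[0.991, 0.004, 0.134], [-0.134, -0.002, 0.991], [0.004, -1.0, -0.001]]
ft_force: [0.7, -0.0, -0.1]
finger_gap: 0.477
```

{"fn": "apply_moves", "kwargs": {
  "offset": [
    [0,0.025,0],
    [0,0.04,0],
    [0,0.048,0],
    [0,0.049,0],
    [0,0.049,0]
  ],
  "twist": [0,0,0,0,0],
  "claw": [0.3,0.3,0.3,0.3,0.3]
}}

```text
t: 5.47
tcp_pos: [430.6, -119.4, 28.6]
ee_rot: [[0.992, -0.001, 0.13], [-0.13, 0.0, 0.992], [-0.001, -1.0, 0.0]]
ft_force: [-0.2, -0.5, 0.1]
finger_gap: 0.482
```

{"fn": "apply_moves", "kwargs": {
  "offset": [
    [0,0,0],
    [0,0,0],
    [0,0,0],
    [0,-0.03,0],
    [0,-0.07,0],
    [0,-0.11,0],
    [0,-0.15,0],
    [0,-0.15,0]
  ],
  "twist": [0,0,0,0,0,0,0,0],
  "claw": [0.85,0.85,0.85,0.85,0.85,0.85,0.85,0.85]
}}

```text
t: 6.13
tcp_pos: [435.1, -121.3, 186.0]
ee_rot: [[0.991, 0.012, 0.13], [-0.13, -0.004, 0.991], [0.012, -1.0, -0.002]]
ft_force: [1.7, 0.6, 0.6]
finger_gap: 0.849
```

```bash
python3 - <<'E'
from h import *
s=state();t=s["tcp_pos"];R=np.array(s["ee_rot"])
g=save("scene","s3"); save("top","t3")
for c in("scene","top"):
  for n in("bottle_red_mid","bar_grip"): print(c,n,[(np.round(p["at"]).tolist(),round(p["score"],2)) for p in pinpoint(n,c)[:4]])
print(t,R.T@(np.array([655.5,-17.5,72])-t),s["t"],s["finger_gap"])
E
```

```text
scene bottle_red_mid [([429.0, -121.0, 46.0], 0.98), ([360.0, 46.0, 54.0], 0.86)]
scene bar_grip [([655.0, -15.0, 89.0], 0.65), ([430.0, -120.0, -0.0], 0.59), ([505.0, -306.0, 3.0], 0.39)]
top bottle_red_mid [([582.0, 203.0, 55.0], 0.73), ([362.0, 48.0, 50.0], 0.67)]
top bar_grip [([658.0, -21.0, 96.0], 0.91)]
[ 435.05564232 -121.3229788   185.95334887] [203.62578201 116.19895813 131.88872018] 6.1333 0.8492947995553422
```

{"fn": "apply_moves", "kwargs": {
  "offset": [
    [0.21,0,0.1305],
    [0.21,0,0.1305],
    [0.21,0,0.1305],
    [0.21,0,0.1305],
    [0.21,0.01,0.1305],
    [0.21,0.03,0.1305],
    [0.21,0.045,0.1305],
    [0.21,0.045,0.1305]
  ],
  "twist": [0,0,0,0,0,0,0,0],
  "claw": [0.6,0.6,0.6,0.6,0.6,0.6,0.6,0.6]
}}

```text
t: 7.1
tcp_pos: [654.4, -16.8, 127.8]
ee_rot: [[0.992, -0.009, 0.129], [-0.129, 0.0, 0.992], [-0.009, -1.0, -0.001]]
ft_force: [-1.4, -0.3, 0.3]
finger_gap: 0.6
```

```bash
python3 - <<'E'
from h import *
s=state();t=s["tcp_pos"]
g=save("scene","s4",(190,120,350,240),4)
print(t,s["finger_gap"],proj(g,t),proj(g,[656,-18,91]))
E
```

```text
[654.38475012 -16.76378736 127.77487362] 0.60005701741846 [294.77639231 170.73676471] [294.85963074 182.46054658]
```

View pics/s4.png

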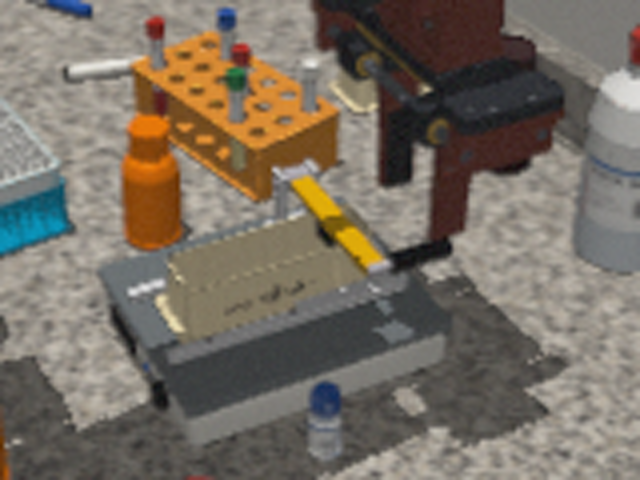

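The handle (crop (420,252)) lies between the two fingers (crop (395,170) and (450,225)). Descend and pinch.

{"fn": "apply_moves", "kwargs": {
  "offset": [
    [0,0.03,0],
    [0,0.05,0],
    [0,0.057,0],
    [0,0.057,0],
    [0,0.057,0],
    [0,0.057,0],
    [0,0.057,0],
    [0,0.057,0]
  ],
  "twist": [0,0,0,0,0,0,0,0],
  "claw": [0.6,0.6,0.6,0.1,0.1,0.1,0.1,0.1],
  "grip_force": 10
}}

```text
t: 7.82
tcp_pos: [656.9, -18.3, 78.4]
ee_rot: [[0.991, 0.002, 0.131], [-0.131, -0.0, 0.991], [0.002, -1.0, 0.0]]
ft_force: [-0.2, 0.0, -0.6]
finger_gap: 0.261
```

{"fn": "apply_moves", "kwargs": {
  "offset": [
    [0,0,0],
    [0,0,0]
  ],
  "twist": [0,0],
  "claw": [0.1,0.1]
}}

```text
t: 7.98
tcp_pos: [656.5, -18.6, 77.8]
ee_rot: [[0.992, 0.001, 0.13], [-0.13, -0.001, 0.992], [0.001, -1.0, -0.001]]
ft_force: [-0.9, -2.7, 4.5]
finger_gap: 0.158
```

{"fn": "apply_moves", "kwargs": {
  "offset": [
    [0,-0.0223,0.0022],
    [0,-0.0436,0.0088],
    [0,-0.0632,0.0196],
    [0,-0.0803,0.034],
    [0,-0.0942,0.0515],
    [0,-0.1044,0.0714],
    [0,-0.1104,0.093],
    [0,-0.112,0.1153]
  ],
  "twist": [0,0,0,0,0,0,0,0],
  "claw": [0.1,0.1,0.1,0.1,0.1,0.1,0.1,0.1]
}}

```text
t: 8.65
tcp_pos: [672.2, 96.4, 191.5]
ee_rot: [[0.991, 0.003, 0.131], [-0.131, -0.0, 0.991], [0.003, -1.0, 0.0]]
ft_force: [1.2, -1.8, -0.1]
finger_gap: 0.155
```

{"fn": "apply_moves", "kwargs": {
  "offset": [
    [0,0.0018,0.0167],
    [0,0.004,0.027],
    [0,0.004,0.027],
    [0,0.004,0.027]
  ],
  "twist": [0,0,0,0],
  "claw": [0.1,0.1,0.1,0.1]
}}

```text
t: 8.98
tcp_pos: [675.7, 124.5, 185.7]
ee_rot: [[0.992, 0.002, 0.129], [-0.129, 0.002, 0.992], [0.002, -1.0, 0.002]]
ft_force: [1.7, 3.1, 7.6]
finger_gap: 0.153
```

```bash
python3 - <<'E'
from h import *
s=state();print(s["tcp_pos"],s["finger_gap"],s["ft_force"])
g=save("scene","s5",(190,100,350,220),4)
print([(np.round(p["at"]).tolist(),round(p["score"],2)) for p in pinpoint("bar_grip","scene")[:3]])
E
```

```text
[675.70489809 124.53824126 185.65481661] 0.15282622323373216 [1.68349506 3.0907353  7.59347527]
[([674.0, 128.0, 197.0], 0.74)]
```

View pics/s5.png

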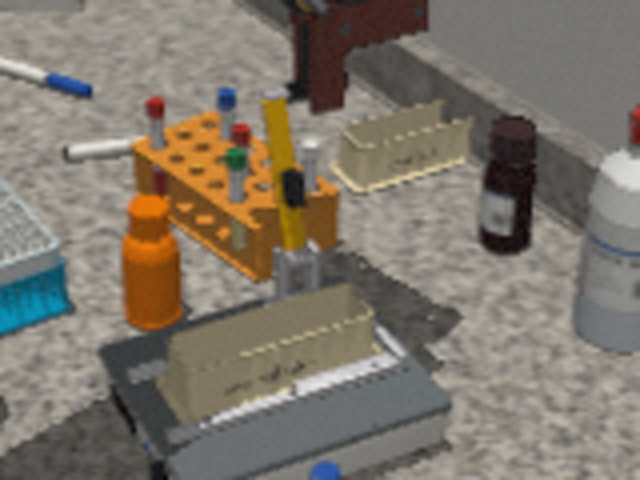

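The bar leans past upright (crop (285,170)), with the handle at lane y ≈ +82 (about 1.85 rad). Releasing it, backing off upward and verifying.

{"fn": "apply_moves", "kwargs": {
  "offset": [
    [0,0,0],
    [0,0,0],
    [0,0,0],
    [0,-0.03,0],
    [0,-0.06,0],
    [-0.03,-0.08,-0.01],
    [-0.07,-0.08,-0.04],
    [-0.11,-0.08,-0.07]
  ],
  "twist": [0,0,0,0,0,0,0,0],
  "claw": [0.55,0.55,0.55,0.55,0.6,0.8,0.9,0.9],
  "grip_force": 12
}}

```text
t: 9.75
tcp_pos: [570.3, 75.8, 265.6]
ee_rot: [[0.992, 0.001, 0.129], [-0.129, 0.0, 0.992], [0.001, -1.0, 0.0]]
ft_force: [0.1, -1.4, -0.0]
finger_gap: 0.719
```

```bash
python3 - <<'E'
from h import *
s=state();t=np.array(s["tcp_pos"]);print(t,s["finger_gap"],s["ft_force"])
F={c:save(c,c+"6") for c in("scene","top")}
for c in F:
  for n in("bar_grip","trough_mid","tray_in"):
    print(c,n,[(np.round(p["at"]).tolist(),round(p["score"],2)) for p in pinpoint(n,c)[:2]])
a=np.radians(-7.5);R=np.array([[np.cos(a),-np.sin(a)],[np.sin(a),np.cos(a)]])
print("to grasp",R.T@(np.array([563,55.5])-t[:2]))
E
```

```text
[570.2927536   75.83887034 265.5645193 ] 0.7187281743233169 [ 0.13758026 -1.35881316 -0.03051252]
scene bar_grip [([673.0, 129.0, 193.0], 0.81)]
scene trough_mid [([591.0, 50.0, 65.0], 0.59)]
scene tray_in [([502.0, -310.0, 2.0], 0.91)]
top bar_grip [([432.0, -125.0, 47.0], 0.63), ([557.0, -58.0, 28.0], 0.28)]
top trough_mid []
top tray_in [([504.0, -309.0, 2.0], 0.81), ([430.0, -124.0, 45.0], 0.62)]
to grasp [ -4.57560778 -21.11676385]
```

{"fn": "apply_moves", "kwargs": {
  "offset": [
    [-0.005,0,-0.021],
    [-0.005,0.04,-0.021],
    [-0.005,0.08,-0.021],
    [-0.005,0.12,-0.021],
    [-0.005,0.15,-0.021],
    [-0.005,0.16,-0.021],
    [-0.005,0.16,-0.021],
    [-0.005,0.16,-0.021]
  ],
  "twist": [0,0,0,0,0,0,0,0],
  "claw": [0.9,0.9,0.9,0.9,0.9,0.9,0.9,0.9]
}}

```text
t: 10.82
tcp_pos: [564.3, 56.1, 105.3]
ee_rot: [[0.992, 0.0, 0.13], [-0.13, 0.0, 0.992], [0.0, -1.0, 0.0]]
ft_force: [0.5, -0.3, -0.5]
finger_gap: 0.899
```

```bash
python3 - <<'E'
from h import *
s=state();t=np.array(s["tcp_pos"]);print(t,s["finger_gap"],s["ft_force"])
save("scene","s7",(190,100,350,220),4)
a=np.radians(-7.5);R=np.array([[np.cos(a),-np.sin(a)],[np.sin(a),np.cos(a)]])
print("to grasp",R.T@(np.array([563,55.3])-t[:2]))
E
```

```text
[564.26315354  56.14785178 105.32668937] 0.8989647854451162 [ 0.50721081 -0.30468938 -0.45069297]
to grasp [-1.14168022 -1.00547291]
```

View pics/s7.png

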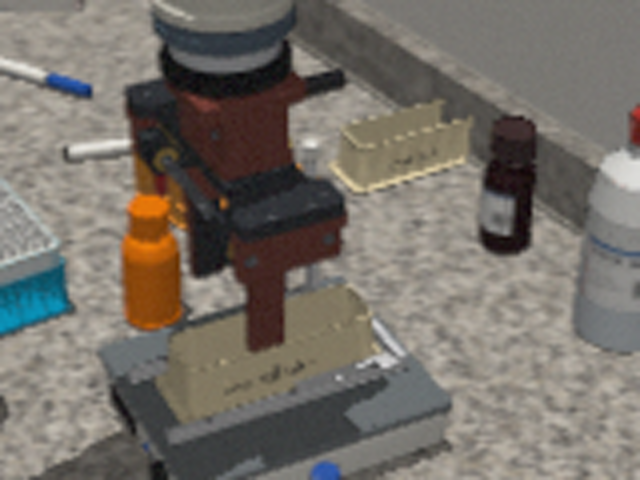

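The fingers straddle the trough just ahead of its middle, and the bar's handle is visible standing open behind (crop (320,80)). Descend and grip.

{"fn": "apply_moves", "kwargs": {
  "offset": [
    [-0.001,0.03,-0.001],
    [-0.001,0.044,-0.001],
    [-0.001,0.0465,-0.001],
    [-0.001,0.0465,-0.001],
    [-0.001,0.0465,-0.001],
    [-0.001,0.0465,-0.001],
    [-0.001,0.0465,-0.001],
    [-0.001,0.0465,-0.001]
  ],
  "twist": [0,0,0,0,0,0,0,0],
  "claw": [0.9,0.9,0.9,0.35,0.35,0.35,0.35,0.35]
}}

```text
t: 11.53
tcp_pos: [562.9, 55.1, 59.5]
ee_rot: [[0.991, 0.002, 0.13], [-0.13, 0.0, 0.991], [0.002, -1.0, 0.0]]
ft_force: [-0.2, -0.4, 0.3]
finger_gap: 0.557
```

{"fn": "apply_moves", "kwargs": {
  "offset": [
    [0,0,0],
    [0,0,0],
    [0,0,0]
  ],
  "twist": [0,0,0],
  "claw": [0.35,0.35,0.35]
}}

```text
t: 11.78
tcp_pos: [562.5, 55.0, 59.1]
ee_rot: [[0.991, 0.001, 0.13], [-0.13, 0.0, 0.991], [0.001, -1.0, 0.0]]
ft_force: [-1.0, -0.6, 6.5]
finger_gap: 0.482
```

{"fn": "apply_moves", "kwargs": {
  "offset": [
    [-0.006,0,0],
    [-0.016,0,0],
    [-0.028,0,0],
    [-0.04,0,0],
    [-0.052,0,0],
    [-0.064,0,0],
    [-0.074,0,0],
    [-0.082,0,0]
  ],
  "twist": [0,0,0,0,0,0,0,0],
  "claw": [0.35,0.35,0.35,0.35,0.35,0.35,0.35,0.35]
}}

```text
t: 12.45
tcp_pos: [480.5, 65.9, 59.0]
ee_rot: [[0.991, 0.002, 0.13], [-0.13, 0.0, 0.991], [0.002, -1.0, 0.0]]
ft_force: [1.7, -0.2, 4.2]
finger_gap: 0.48
```

{"fn": "apply_moves", "kwargs": {
  "offset": [
    [-0.004,0,0],
    [-0.004,0,0],
    [-0.004,0,0]
  ],
  "twist": [0,0,0],
  "claw": [0.35,0.35,0.35]
}}

```text
t: 12.7
tcp_pos: [475.6, 66.4, 58.8]
ee_rot: [[0.991, -0.002, 0.13], [-0.13, 0.0, 0.991], [-0.002, -1.0, -0.0]]
ft_force: [-3.4, 2.3, 11.6]
finger_gap: 0.478
```

```bash
python3 - <<'E'
from h import *
s=state();t=np.array(s["tcp_pos"]);print(t,s["finger_gap"],s["ft_force"],s["t"])
save("scene","s8",(150,100,350,250),4)
for c in("scene","top"):
  for n in ("trough_mid","bar_grip"):print(n,[(np.round(p["at"]).tolist(),round(p["score"],2)) for p in pinpoint(n,c)[:2]])
E
```

```text
[475.6240816   66.4337563   58.76871548] 0.4777545219612963 [-3.41288573  2.27911259 11.62467545] 12.7
trough_mid [([555.0, -55.0, 29.0], 0.74), ([506.0, 60.0, 65.0], 0.68)]
bar_grip [([674.0, 130.0, 195.0], 0.88)]
trough_mid []
bar_grip [([432.0, -125.0, 47.0], 0.63), ([557.0, -58.0, 28.0], 0.28)]
```

View pics/s8.png

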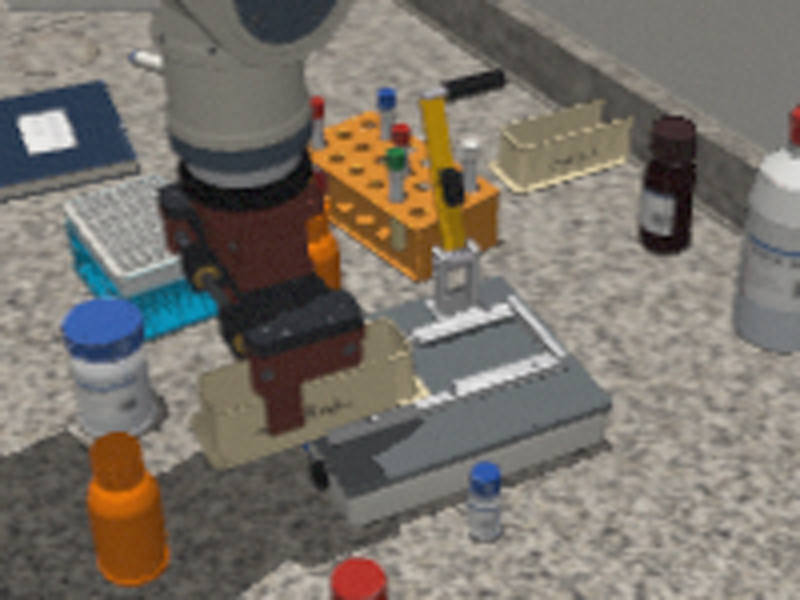

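Trough at lane x ≈ -82, clear of the lips and level, with the bar open (crop (440,170)). Lifting it high and carrying it over the red bottle to the tray.

{"fn": "apply_moves", "kwargs": {
  "offset": [
    [0,-0.01,0],
    [0,-0.03,0],
    [0,-0.055,0],
    [0,-0.085,0],
    [0,-0.11,0],
    [0.002,-0.12,-0.02],
    [0.007,-0.12,-0.055],
    [0.012,-0.12,-0.09]
  ],
  "twist": [0,0,0,0,0,0,0,0],
  "claw": [0.35,0.35,0.35,0.35,0.35,0.35,0.35,0.35]
}}

```text
t: 13.62
tcp_pos: [476.7, -24.9, 179.5]
ee_rot: [[0.992, 0.001, 0.128], [-0.128, -0.0, 0.992], [0.001, -1.0, 0.0]]
ft_force: [0.1, -0.2, -0.9]
finger_gap: 0.482
```

{"fn": "apply_moves", "kwargs": {
  "offset": [
    [0.005,0,-0.035],
    [0.01,0,-0.07],
    [0.015,0,-0.105],
    [0.02,0,-0.14],
    [0.025,0,-0.175],
    [0.029,0,-0.21],
    [0.033,0,-0.245],
    [0.0365,0,-0.27]
  ],
  "twist": [0,0,0,0,0,-1.5,-1.5,-1.5],
  "claw": [0.35,0.35,0.35,0.35,0.35,0.35,0.35,0.35]
}}

```text
t: 14.28
tcp_pos: [476.9, -299.3, 178.3]
ee_rot: [[0.994, -0.001, 0.105], [-0.105, 0.001, 0.994], [-0.002, -1.0, 0.0]]
ft_force: [0.2, 0.6, -0.8]
finger_gap: 0.48
```

{"fn": "apply_moves", "kwargs": {
  "offset": [
    [0,0,-0.009],
    [0,0.02,-0.009],
    [0,0.05,-0.009],
    [0,0.08,-0.009],
    [0,0.1,-0.009],
    [0,0.1,-0.009],
    [0,0.1,-0.009]
  ],
  "twist": [0,0,0,0,0,0,0],
  "claw": [0.35,0.35,0.35,0.35,0.35,0.35,0.35]
}}

```text
t: 14.87
tcp_pos: [476.1, -304.7, 77.7]
ee_rot: [[0.995, -0.003, 0.104], [-0.104, 0.002, 0.995], [-0.003, -1.0, 0.002]]
ft_force: [0.6, 0.9, 0.1]
finger_gap: 0.483
```

```bash
python3 - <<'E'
from h import *
s=state();t=np.array(s["tcp_pos"]);print(t,s["finger_gap"],s["ft_force"],s["t"],np.round(s["ee_rot"],3).tolist())
a=save("scene","s9",(230,200,400,370),4) 
b=save("top","t9",(330,140,430,270),4)
A=cv2.imread("pics/s9.png");B=cv2.imread("pics/t9.png")
h=420;cv2.imwrite("pics/j9.png",np.hstack([cv2.resize(x,(int(x.shape[1]*h/x.shape[0]),h)) for x in(A,B)]))
for c in("scene","top"):
  for n in ("trough_mid","tray_in","bottle_red_mid","bar_grip"):print(n,[(np.round(p["at"]).tolist(),round(p["score"],2)) for p in pinpoint(n,c)[:2]])
E
```

```text
[ 476.06825657 -304.66139286   77.66733405] 0.48326945300879015 [0.61523091 0.850799   0.06978679] 14.8667 [[0.995, -0.003, 0.104], [-0.104, 0.002, 0.995], [-0.003, -1.0, 0.002]]
trough_mid [([505.0, -308.0, 85.0], 0.66), ([502.0, -307.0, 3.0], 0.33)]
tray_in [([504.0, -306.0, 4.0], 0.94), ([555.0, -53.0, 29.0], 0.34)]
bottle_red_mid [([583.0, 203.0, 50.0], 0.96), ([429.0, -123.0, 46.0], 0.94)]
bar_grip [([591.0, 50.0, -0.0], 0.28)]
trough_mid [([504.0, -304.0, 88.0], 0.97)]
tray_in [([555.0, -57.0, 28.0], 0.72)]
bottle_red_mid [([581.0, 205.0, 52.0], 0.92), ([433.0, -123.0, 49.0], 0.83)]
bar_grip [([675.0, 127.0, 198.0], 0.76)]
```

View pics/j9.png

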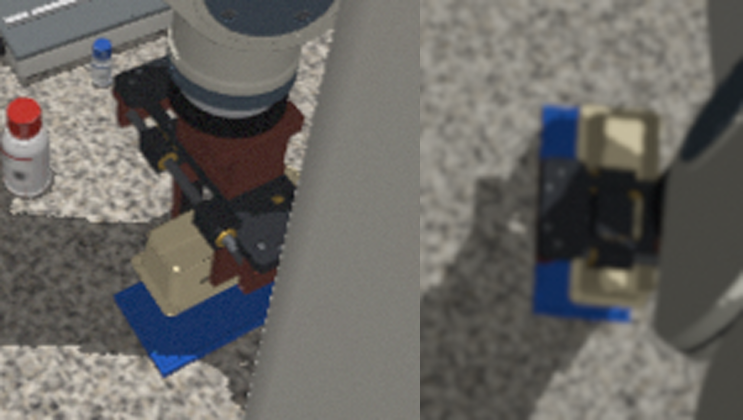

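The trough hangs level over the tray, aligned to within about 2 mm in both views (the top view shifts it right by parallax). The red bottle is standing. Lowering.

{"fn": "apply_moves", "kwargs": {
  "offset": [
    [0,0.02,-0.0005],
    [0,0.038,-0.0005],
    [0,0.046,-0.0005],
    [0,0.051,-0.0005],
    [0,0.055,-0.0005],
    [0,0.058,-0.0005],
    [0,0.06,-0.0005],
    [0,0.06,-0.0005]
  ],
  "twist": [0,0,0,0,0,0,0,0],
  "claw": [0.35,0.35,0.35,0.35,0.35,0.35,0.35,0.35]
}}

```text
t: 16.03
tcp_pos: [477.2, -306.6, 18.6]
ee_rot: [[0.995, 0.0, 0.104], [-0.104, -0.0, 0.995], [0.0, -1.0, -0.0]]
ft_force: [0.2, -0.4, -0.2]
finger_gap: 0.482
```

{"fn": "apply_moves", "kwargs": {
  "offset": [
    [0,0,0],
    [0,0,0]
  ],
  "twist": [0,0],
  "claw": [0.35,0.35]
}}

```text
t: 16.2
tcp_pos: [477.4, -306.7, 18.9]
ee_rot: [[0.995, 0.001, 0.104], [-0.104, -0.0, 0.995], [0.001, -1.0, -0.0]]
ft_force: [0.2, -0.1, -0.9]
finger_gap: 0.483
```

{"fn": "apply_moves", "kwargs": {
  "offset": [
    [0,0.001,0],
    [0,0.002,0],
    [0,0.002,0],
    [0,0.002,0]
  ],
  "twist": [0,0,0,0],
  "claw": [0.35,0.35,0.35,0.35]
}}

```text
t: 16.53
tcp_pos: [477.6, -306.8, 16.9]
ee_rot: [[0.995, 0.001, 0.104], [-0.104, -0.001, 0.995], [0.001, -1.0, -0.0]]
ft_force: [1.1, 0.0, 2.8]
finger_gap: 0.479
```

Contact at the expected floor height (16.9 against 16.8 predicted). Release, rise and move aside.

{"fn": "apply_moves", "kwargs": {
  "offset": [
    [0,0,0],
    [0,0,0],
    [0,0,0],
    [0,0,0],
    [0,-0.02,0],
    [0,-0.05,0],
    [0,-0.085,0],
    [0,-0.12,0]
  ],
  "twist": [0,0,0,0,0,0,0,0],
  "claw": [0.8,0.8,0.8,0.8,0.8,0.8,0.8,0.8]
}}

```text
t: 17.2
tcp_pos: [476.3, -306.0, 137.1]
ee_rot: [[0.995, -0.002, 0.104], [-0.104, 0.001, 0.995], [-0.002, -1.0, 0.001]]
ft_force: [-0.1, -0.5, 0.3]
finger_gap: 0.795
```

{"fn": "apply_moves", "kwargs": {
  "offset": [
    [0,-0.04,0],
    [0,-0.08,0],
    [0,-0.08,0.04],
    [0,-0.08,0.08],
    [0,-0.08,0.12],
    [0,-0.08,0.16],
    [0,-0.08,0.19],
    [0,-0.08,0.19]
  ],
  "twist": [0,0,0,0,0,0,0,0],
  "claw": [0.8,0.8,0.8,0.8,0.8,0.8,0.8,0.8]
}}

```text
t: 17.87
tcp_pos: [496.6, -113.2, 216.5]
ee_rot: [[0.995, -0.001, 0.101], [-0.101, 0.001, 0.995], [-0.001, -1.0, 0.001]]
ft_force: [0.7, -0.4, 0.4]
finger_gap: 0.795
```

```bash
python3 - <<'E'
from h import *
s=state();print(s["tcp_pos"],s["ft_force"],s["t"])
save("scene","s10"); save("top","t10",(150,80,430,290),2.8)
for c in("scene","top"):
  for n in ("trough_mid","tray_in","bottle_red_mid","bar_grip","vial_blue_mid","tip_box_mid","jar_mid","bottle_green_mid"):print(c,n,[(np.round(p["at"]).tolist(),round(p["score"],2)) for p in pinpoint(n,c)[:2]])
E
```

```text
[ 496.58618068 -113.15946612  216.46344247] [ 0.73892182 -0.38635989  0.40041279] 17.8667
scene trough_mid [([503.0, -308.0, 26.0], 0.57)]
scene tray_in [([502.0, -309.0, 5.0], 0.81)]
scene bottle_red_mid [([362.0, 50.0, 54.0], 0.98), ([582.0, 207.0, 52.0], 0.88)]
scene bar_grip []
scene vial_blue_mid [([557.0, -53.0, 27.0], 0.66)]
scene tip_box_mid [([494.0, 300.0, 31.0], 0.82)]
scene jar_mid [([414.0, 177.0, 42.0], 0.94)]
scene bottle_green_mid [([430.0, -118.0, 1.0], 0.7)]
top trough_mid [([503.0, -306.0, 27.0], 0.61)]
top tray_in [([502.0, -309.0, 3.0], 0.52)]
top bottle_red_mid [([583.0, 205.0, 51.0], 0.83), ([507.0, -311.0, 2.0], 0.65)]
top bar_grip [([674.0, 125.0, 202.0], 0.67), ([505.0, -313.0, 3.0], 0.36)]
top vial_blue_mid []
top tip_box_mid [([490.0, 304.0, 32.0], 0.66)]
top jar_mid [([410.0, 178.0, 41.0], 0.82), ([633.0, 96.0, 91.0], 0.47)]
top bottle_green_mid [([753.0, -277.0, 46.0], 0.93)]
```

View pics/t10.png

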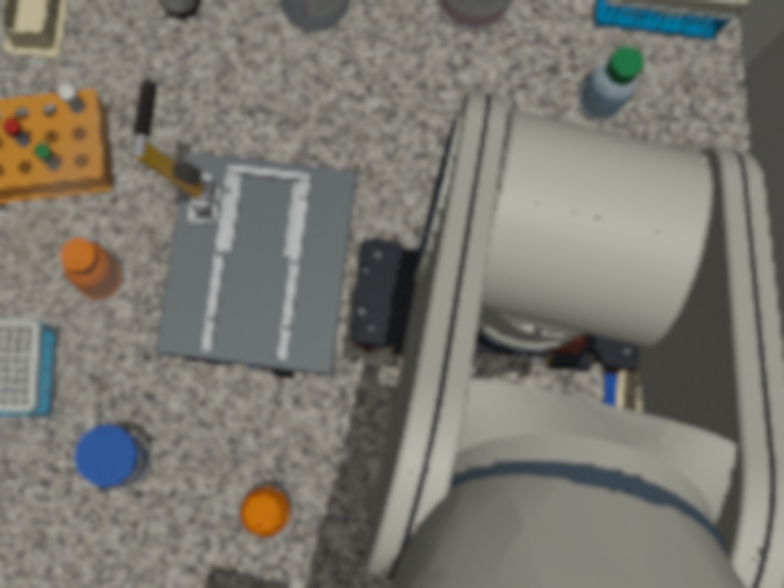

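Bar is open (crop (170,165)) and the bystanders are in place, but the arm hides the tray. One look from the scene camera.

```bash
python3 -c "
import cv2
cv2.imwrite('pics/c10.png',cv2.resize(cv2.imread('pics/s10.png')[140:365,160:400],None,fx=2.6,fy=2.6,interpolation=2))"
```

```text
(no output)
```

View pics/c10.png

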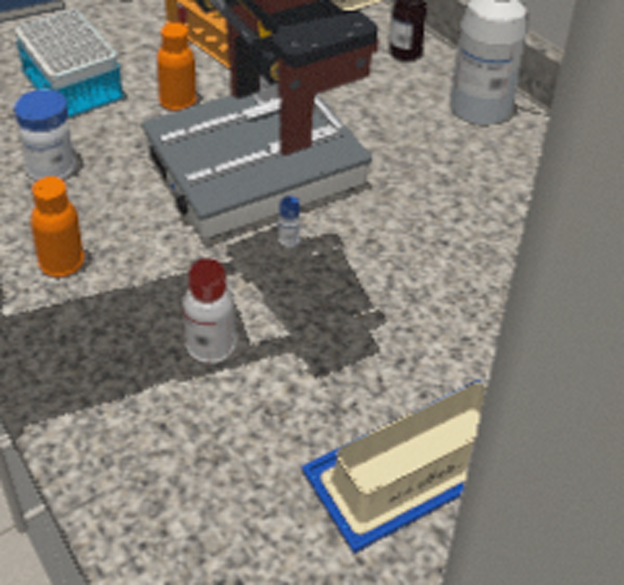

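The trough sits flat inside the tray rim (crop (400,470)), the red bottle stands upright at (210,315), and the vial is standing. Handing in.

```bash
python3 -c "
from workcell import *
print(close_job())"
```

```text
the job is handed in; nothing more can be done
None
```

The job is done and handed in, with about 18 s used of the 67 s allowed; the system reports no verdict. I set the red-capped bottle upright on free bench near (430, -120). I then swung the bar to about 1.85 rad and let go. The trough slid level along the rails to about lane x = -82 mm, was lifted high over the bottle, and was set down in the tray.

What the last checks showed:
- **Trough:** measured about 1–3 mm from the tray centre. It touched the floor at the expected height, and the picture shows it flat inside the rim.
- **Red-capped bottle:** upright in the last picture. The last network pass did not report it at all, so this rests on that picture and earlier readings near (430, -122).
- **Bar:** open, with its handle at about (674, 125, 202).
- **Bystanders:** the tip box, jar and green-capped bottle measured within a few mm of their starting places, and so did the vial from the scene camera. A few low-quality network reports were wrong, such as the scene camera placing the green-capped bottle at the red bottle's spot.
- **Gripper:** raised and clear of everything, with near-zero force on the tool.

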